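Slide the cast plate into the scanner dock and latch it

ROBOT

A 6-joint arm with a two-finger parallel gripper is mounted at the origin on the work surface. World frame = base frame: x ahead of the robot, y to its left, z up, the work surface at z = 0. Lengths are in m, angles in rad, forces in N, time in s.
With the tool pointing down it reaches from about 0.325 to 0.85 m from the base axis. Payload 4.4 kg.
Tool frame: the origin (TCP) lies on the centre line of the jaws, within the pads' length; the fingertips stand 22 mm ahead of it and the grasp point (between the pads) lies 3 mm ahead of it; z points along the fingers, y is the line along which they close (so a half turn about z gives the same grasp; the last joint's range is limited). The gripper opens to 94 mm and grips with 3 to 60 N. Pads are 16 mm wide; open, the fingers measure 119 mm over their backs; the gripper's body (75 mm by 177 mm) begins 78 mm behind the grasp point.
Start: joints at [1.085, 0.207, 1.542, -0, 1.393, -0.15], TCP at [0.189, 0.543, 0.227] pointing down, gripper open.
Joint ranges: [-2.73, 2.73], [-0.86, 2.22], [0.23, 2.46], [-1.11, 4.25], [0.08, 2.63], [-2.82, 2.82]. Speed limits (rad/s): [2.79, 2.79, 3.14, 3.14, 3.14, 3.14].

INTERFACE

Orientations are given as a unit quaternion [w, x, y, z].
In Python, from cell import r, vision gives the robot as it stands. The module is installed in compiled form; this text tells all that it offers.
- The arm moves only by the shell command python3 -m pendant 'ROWS' [FORCE]. ROWS is JSON, a list of rows, each a list of 5 numbers: the opening, from 0 (shut) to 1 (fully open), then the shift along the tool's x, y, z in mm, then the turn about the tool's z in rad. In form: [[fingers, tx, ty, tz, twist], ...]. A call has exactly 10 rows; each row is the pose to reach, as a shift and turn from the pose commanded when the call began, along the tool's axes at that moment; what a row does not reach only later rows make up. A row lasts 1/8 s, in which the tool goes at most 62.5 mm and 10.7 degrees, less where a joint would pass 70% of its speed; a pose out of reach is approached as far as the arm can. A call with a gripper value outside its range is refused whole. The fingers move at their own pace and stop on an object; FORCE is the grip in N (left out, the last holds). Time passes only in rows, so rows that repeat a pose let the fingers close, or fill a call up. It gives the time, the measured TCP pose, the force, the opening and the grip force at its end, in the units of the state.
- r.state(): the state, without advancing time (a new reading comes with each control period).
- vision.read_camera(name): name is "scene" or "top"; returns the picture (400x640x3 uint8, red, green, blue); there is no depth.
- vision.camera_model(name): a dict with "K" (3x3 intrinsics, pixels), "dist" ([k1, k2, p1, p2, k3] as OpenCV has them; the pictures are not rectified), "position" and "attitude" of the camera in the world. Camera axes: x right, y down, z forward; pixel columns grow to the right and rows downward; lengths in m; the calibration is good to about 2 mm. A picture is of the moment at which its call begins. camera_model takes no time and is no camera call.
- r.hand_in(): hands the job in; it is judged then, once.
The state is a dict: "time": time; "qpos": joint angles; "dq": joint speeds; "joint_torque": joint torques, N m; "position": TCP position; "ee_rot": TCP orientation; "force": force on the tool from outside, world axes, zero at the start; "moment": the same for the moment, N m; "gripper_width": finger opening in m; "grip_force": force on a finger pad.
Only numpy, scipy, OpenCV 4.12 (cv2) and the standard library are available. Lean on these libraries where they do the work, as an engineer would, in place of code of your own. Each camera call takes 0.05 s, during which the arm holds its last target. There are 200 camera calls.

TASK

Get the plaster cast ready for scanning: slide the loaded plate flat along the table, squared against the dock's fence, in under the lips of the scanner dock until it is fully home against the end stop, then swing the latch bar shut across the mouth behind it. The plaster is still soft, so do not touch the cast, which rides in on its plate where it stands; feel the plate up against the metal gently rather than ramming it, and leave everything else on the bench where it is.

Things in the scene. Friction and masses are not known exactly. Their poses are not given: they have to be found in the camera images.
- dock: scanner dock fixed on the table: end stop, latch, and a sliding channel that carries the slot. Origin: at the mouth, on the table, mid of the channel's travel; +y points out to the waiting plate, the slot runs to -y, x across it, z up. The last user clamped the channel anywhere from 18 mm left to 18 mm right (dock x): this setting is not reported, so find it by touch or by eye
- end_stop (a point): middle of the end stop's face, dock y = -97 mm, 17 high. The channel, parallel to dock y and with no floor: slot 92 mm wide, from y = 0 to -97, between walls 12 thick and 12 high; lips (y -4 to -97, z 12 to 17) reach 8 mm in over the plate's edges. Behind the stop (y < -110) are the scanner's foot, 170 wide, 55 high, and its column and head (y < -150), 265 high
- mouth (a point): nominal centre of the mouth, same as the dock's origin and axes. The channel's +x wall runs on out of the mouth to y = 150 mm as a straight fence, 17 high, 12 thick, its face in line with the slot's wall: 46 mm to +x of the channel's centre line, so at dock x 28 to 64. The other wall, on the robot's side, ends square at the mouth without lead-in
- plate: loose flat aluminium plate, 90 (x) x 100 (y) x 10 mm, about 0.24 kg, on the table before the mouth, short of the fence and turned up to 20 degrees. Origin: centre of its underside; x, y along its edges, near the dock's. 2 mm narrower than the slot; too wide to grip: push its edges (with the cast it drags with 2 to 5 N). Home, its origin is at dock y = -47, its rear edge 3 mm out of the mouth
- cast: soft plaster dental cast, 0.11 kg, 48 (x) x 57 (y) x 32 mm tall, standing loose near the middle of the plate (top 42 mm above the table), held by friction only. Origin: centre of its underside. The robot must not touch it
- latch (a joint): swing latch on the dock, rad. 0 = open: bar points 170 degrees from dock +x (towards -x, slightly outward); it grows as the bar swings round over dock +y; 2.967 = closed against its stop, bar along dock +x across the mouth. Starts 0 to 0.25; stays where left (friction 0.05 N m). Closed, its inner face (dock y = 5.5 mm) clears a plate that is home by 2.5 mm and strikes one that is not
- latch_pivot (a point): vertical hinge axis of the latch at table level: dock x = -88, y = 9.5 mm. The steel bar reaches 110 mm from it, 8 wide, z 4 to 12. Axes as the dock's
- latch_post (a point): upright round steel post, diameter 12 mm, z 12 to 52 mm, on the latch bar 68 mm from the pivot: the handle for swinging it. The point is on its axis, 35 mm above the table
- opposing_cast: bystander, leave in place: a second plaster cast, 48 x 57 x 32, standing on the table by the dock's robot-side rail (mm); origin at the centre of its underside
- jar_wide: bystander, leave in place: lidded white jar, diameter 52, 45 tall, on the far side of the fence (mm); origin at the centre of its underside
- jar_small: bystander, leave in place: lidded small jar, diameter 38, 40 tall, beside the wide jar (mm); origin at the centre of its underside
- spare_plate: bystander, leave in place: a smaller bare aluminium plate, 60 x 70 x 10, beside the scanner's foot on the robot's side, too small for this dock (mm); origin at the centre of its underside
- brush: bystander, leave in place: brush 150 long lying on the table on the robot's side, beyond the waiting plate (mm); origin at the centre of its underside
- palette: bystander, leave in place: white ceramic shade palette 110 x 70 x 12 with shallow colour wells, lying out in front of the mouth beyond the loaded plate (mm); origin at the centre of its underside
There are look-alikes about, which are no part of the job. What is shaped like the plate but brown, green or purple is not meant.

How it is judged:
By the outcome, as a careful person would: the job done as asked, in the order asked, and still so for the second after the job is handed in, with the robot touching nothing.
It also fails if it takes over 72 s, if anything falls off the work surface, if the arm or the gripper's body presses on something with over 40 N, if the wrist force passes 120 N, or if a joint passes its speed limit or range.

## Working session

There is one attempt and no reset: what is moved stays moved. The work goes in short steps, Python scripts to look and compute and a shell command to move; the robot and the scene stay as the last step left them, time stands still between calls to the robot, and variables do not carry over. Pictures are saved under pics/ and viewed, at most 10 in all, crops included, and the job is handed in when it is done.

```bash
mkdir -p pics
python3 - <<'E'
from cell import r, vision
import cv2
for n in("scene","top"):
    im=vision.read_camera(n); cv2.imwrite(f"pics/{n}0.png",im[:,:,::-1]); 
    m=vision.camera_model(n); print(n,{k:(v.tolist() if hasattr(v,'tolist') else v) for k,v in m.items()})
s=r.state(); print(s)
E
```

```text
scene {'K': [[459.03125249263377, 0.0, 314.05898570189515], [0.0, 459.03125249263377, 202.5341887725671], [0.0, 0.0, 1.0]], 'dist': [-0.03617071022381841, 0.0, 0.0, 0.0, 0.0], 'position': [1.4548715651843693, -0.06427983296289043, 0.8090308004988949], 'attitude': [-0.31025885051971236, 0.6519226579223971, 0.6207599494234659, -0.30560330324353446]}
top {'K': [[412.4899589366517, 0.0, 320.4472849120831], [0.0, 412.4899589366517, 201.27798904554018], [0.0, 0.0, 1.0]], 'dist': [-0.0867311421168874, 0.0, 0.0, 0.0, 0.0], 'position': [0.31155236527004776, -0.015695823703632615, 1.3779198474453145], 'attitude': [-0.03866901161794418, 0.71001207655551, -0.7014737643982688, 0.04818834451136584]}
{'time': 0.1, 'qpos': array([ 1.08451924e+00,  2.07369110e-01,  1.54279882e+00, -3.79202988e-05,
        1.39349814e+00, -1.50521853e-01]), 'dq': array([-0.00136752, -0.00091383, -0.00512227, -0.00090987,  0.00111036,
        0.00079028]), 'joint_torque': array([-9.93688918e-04, -3.71860528e+01, -2.82294238e+01,  6.99591567e-02,
        3.10867326e-02, -5.99622308e-05]), 'position': array([0.18916246, 0.54226857, 0.22639321]), 'ee_rot': array([-3.06817639e-04,  1.67086777e-01,  9.85941648e-01, -9.90445012e-04]), 'force': array([-0.89608565,  0.2736154 ,  0.10698522]), 'moment': array([-0.02219662,  0.07178941, -0.01648195]), 'grip_force': 0.0, 'gripper_width': 0.09388997906311392}
```

View pics/scene0.png

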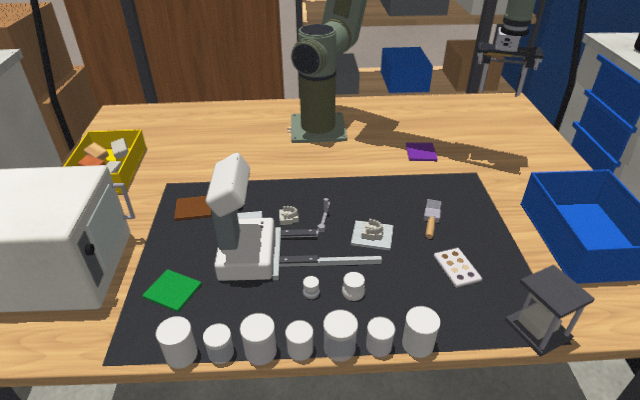

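View pics/top0.png

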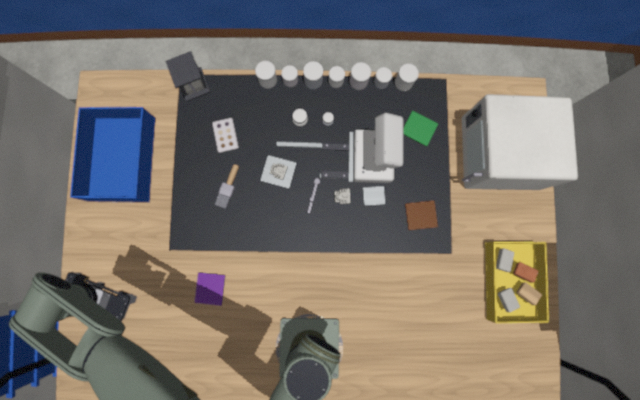

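Scene: the loaded plate is at about (372,234), dock slot at (300,246), fence to (380,260), latch post at (325,205). Top: the plate is at (278,171), fence (277–350,145), latch bar (314,195).
Plate candidates in the top view are light grey with a cast (278,171), spare (374,196), brown (422,215), green (420,128) and purple (210,289). I choose (278,171).

```bash
cat > h.py <<'E'
import numpy as np, cv2
from scipy.spatial.transform import Rotation as R
from cell import r, vision
def cam(n):
    m=vision.camera_model(n); q=np.array(m["attitude"]); 
    return np.array(m["K"]),np.array(m["dist"]),np.array(m["position"]),R.from_quat(q[[1,2,3,0]]).as_matrix()
def ray(n,px,z):
    K,d,p,A=cam(n); u=cv2.undistortPoints(np.array(px,float).reshape(-1,1,2),K,d).reshape(-1,2)
    v=np.c_[u,np.ones(len(u))]@A.T; return p+v*((z-p[2])/v[:,2])[:,None]
def proj(n,P):
    K,d,p,A=cam(n); return cv2.projectPoints((np.atleast_2d(P)-p)@A,np.zeros(3),np.zeros(3),K,d)[0].reshape(-1,2)
E
python3 - <<'E'
import cv2
from h import *
t=cv2.imread("pics/top0.png"); s=cv2.imread("pics/scene0.png")
a=cv2.resize(t[105:225,260:400],None,fx=5.5,fy=4.9*5.5/4.9*0+4.9,interpolation=cv2.INTER_CUBIC) if 0 else cv2.resize(t[115:215,260:400],None,fx=5,fy=5,interpolation=cv2.INTER_CUBIC)
cv2.imwrite("pics/tc.png",a)
b=cv2.resize(s[190:290,260:400],None,fx=5,fy=5,interpolation=cv2.INTER_CUBIC); cv2.imwrite("pics/sc.png",b)
print(ray("top",[[278,171]],.01),ray("scene",[[372,238]],.01))
E
```

```text
[[0.58166883 0.11109693 0.01      ]] [[0.60041797 0.10941818 0.01      ]]
```

View pics/tc.png

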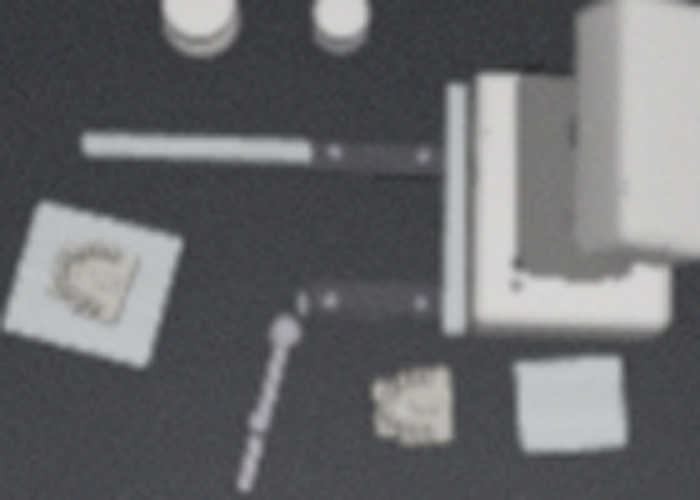

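View pics/sc.png

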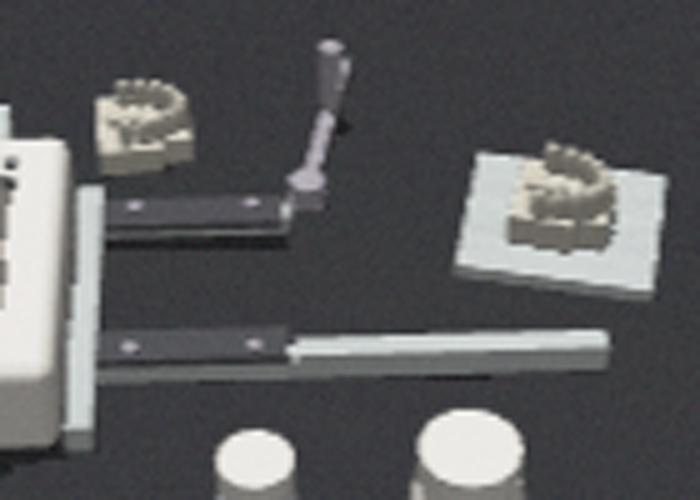

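The crops confirm the loaded light-grey plate: top corners at tc (40,202), (183,240), (147,366), (5,330). The fence face edge runs (83,155)–(312,162), the pivot is at (285,330) and the latch is near open.

Run:
```python
from h import *
np.set_printoptions(precision=1,suppress=True)
T=lambda p,z: ray("top",np.array(p)/5+[260-.4,115-.4],z)*1e3
S=lambda p,z: ray("scene",np.array(p)/5+[260-.4,190-.4],z)*1e3
print("plate T",T([[40,202],[183,240],[147,366],[5,330]],.01))
print("plate S",S([[477,153],[667,176],[653,291],[455,268]],.01))
print("fence T in/out",T([[83,156],[312,163],[83,133],[312,141]],.017))
print("fence S in",S([[300,342],[608,330],[298,360],[608,346]],.017))
print("stop face T",T([[445,83],[443,333]],.017),"S",S([[104,187],[94,430]],.017))
print("lips T: far lip in edge, near lip in edge",T([[318,173],[440,174],[318,284],[438,287]],.017))
print("lips S: near",S([[107,232],[285,226],[104,330],[290,329]],.017))
print("pivot T",T([[285,328]],.013),"S",S([[306,180]],.013))
print("bar end T",T([[244,487]],.012)," post S top",S([[330,46]],.052),"post T?",T([[263,415]],.052))
print("casts T",T([[98,278]],.03),"opp",T([[413,405]],.03))
```

```text
plate T [[636.4 147.8  10. ]
 [611.4  50.3  10. ]
 [524.8  72.8  10. ]
 [548.1 168.8  10. ]]
plate S [[528.5  74.   10. ]
 [552.9 171.8  10. ]
 [638.6 149.6  10. ]
 [616.4  53.   10. ]]
fence T in/out [[667.  118.8  17. ]
 [664.3 -36.3  17. ]
 [683.1 119.2  17. ]
 [679.6 -36.1  17. ]]
fence S in [[671.  -28.1  17. ]
 [671.4 121.3  17. ]
 [683.  -29.6  17. ]
 [682.1 119.6  17. ]]
stop face T [[ 721.8 -126.4   17. ]
 [ 548.8 -125.3   17. ]] S [[ 552.4 -124.3   17. ]
 [ 722.8 -126.4   17. ]]
lips T: far lip in edge, near lip in edge [[ 657.4  -40.4   17. ]
 [ 658.  -123.1   17. ]
 [ 581.   -41.2   17. ]
 [ 580.1 -121.9   17. ]]
lips S: near [[ 587.2 -122.2   17. ]
 [ 587.9  -31.4   17. ]
 [ 657.6 -122.7   17. ]
 [ 662.   -32.4   17. ]]
pivot T [[551.4 -19.4  13. ]] S [[548.4 -18.5  13. ]]
bar end T [[444.    6.5  12. ]]  post S top [[484.8  -2.   52. ]] post T? [[487.1  -5.8  52. ]]
casts T [[580.5 105.3  30. ]] opp [[ 498.  -104.6   30. ]]
```

```bash
cat >> h.py <<'E'
def rel(x,y,z,yaw=None):
    """shift in tool axes (mm) and twist from measured pose to target TCP (mm), yaw = world angle of tool y (deg)"""
    s=r.state(); q=s["ee_rot"]; A=R.from_quat(q[[1,2,3,0]]).as_matrix()
    ty=np.degrees(np.arctan2(A[1,1],A[0,1]))
    d=A.T@(np.array([x,y,z])-s["position"]*1e3)
    tw=None if yaw is None else round(-np.radians((yaw-ty+90)%180-90),3)
    print("t",round(s["time"],2),"pos",(s["position"]*1e3).round(1),"ty",ty.round(2),"q6",s["qpos"][5].round(2),"F",s["force"].round(1),"M",s["moment"].round(2),"| shift",d.round(1),"twist",tw)
E
python3 -c "
from h import *
rel(506,113,100,89.5)
print(ray('top',[[227,185],[225,135]],.01)*1e3)"
```

```text
t 0.1 pos [189.2 542.3 226.4] ty 70.76 q6 -0.15 F [-0.9  0.3  0.1] M [-0.02  0.07 -0.02] | shift [-440.6 -300.6  126.9] twist -0.327
[[531.73284203 281.67725142  10.        ]
 [704.9455945  296.01861647  10.        ]]
```

```bash
python3 -m pendant '[[0.53,-44,-30,5,-0.03],[0.53,-93,-63,15,-0.07],[0.53,-142,-97,30,-0.11],[0.53,-191,-130,45,-0.15],[0.53,-240,-164,60,-0.19],[0.53,-290,-198,80,-0.23],[0.53,-340,-232,95,-0.27],[0.53,-390,-266,112,-0.3],[0.53,-441,-301,127,-0.327],[0.53,-441,-301,127,-0.327]]'; python3 -c "
from h import *
rel(506,113,25,89.5)"
```

```text
time: 1.35
position: [0.5077, 0.11, 0.0991]
ee_rot: [-0.001, 0.007, 1.0, -0.0]
force: [-0.8, 1.1, 0.0]
gripper_width: 0.05
grip_force: 0.0
t 1.35 pos [507.7 110.   99.1] ty 89.16 q6 -1.51 F [-0.8  1.1  0. ] M [ 0.04  0.01 -0.08] | shift [ 1.6  3.  74.1] twist -0.006
```

```bash
python3 -m pendant '[[0.53,1.5,3,15,-0.006],[0.53,1.5,3,32,-0.006],[0.53,1.5,3,49,-0.006],[0.53,1.5,3,62,-0.006],[0.53,1.5,3,70,-0.006],[0.53,1.5,3,73,-0.006],[0.53,1,3,74,-0.006],[0.53,-1,3,74,-0.006],[0.53,-4,3,74,-0.006],[0.53,-7,3,74,-0.006]]'; python3 -c "
from h import *
rel(560,113,25,89.5)"
```

```text
time: 2.6
position: [0.5143, 0.1163, 0.0268]
ee_rot: [0.0, 0.001, 1.0, 0.0]
force: [0.8, 0.5, -0.3]
gripper_width: 0.05
grip_force: 0.0
t 2.6 pos [514.3 116.3  26.8] ty 89.84 q6 -1.51 F [ 0.8  0.5 -0.3] M [-0.   -0.03  0.03] | shift [-45.7  -3.2   1.8] twist 0.006
```

```bash
python3 -m pendant '[[0.53,-2,-0.5,0.5,0],[0.53,-4,-1,1,0],[0.53,-7,-1.5,1.5,0],[0.53,-10,-2,1.5,0],[0.53,-13,-2.5,1.5,0],[0.53,-16.5,-3,1.5,0],[0.53,-20,-3,1.5,0],[0.53,-24,-3,1.5,0],[0.53,-28,-3,1.5,0],[0.53,-31,-3,1.5,0]]'
python3 - <<'E'
from h import *
rel(565,113,25,89.5)
im=vision.read_camera("top")[:,:,::-1]; im2=vision.read_camera("scene")[:,:,::-1]
cv2.imwrite("pics/c1.png",np.vstack([cv2.resize(im[125:195,250:360],None,fx=5,fy=4,interpolation=2),cv2.resize(im2[190:270,290:400],None,fx=5,fy=4,interpolation=2)]))
E
```

```text
time: 3.85
position: [0.5451, 0.1132, 0.0249]
ee_rot: [0.0, 0.001, 1.0, 0.0]
force: [-1.5, -0.4, -0.2]
gripper_width: 0.0497
grip_force: 0.7
t 3.85 pos [545.1 113.2  24.9] ty 89.84 q6 -1.52 F [-1.5 -0.4 -0.2] M [-0.09  0.22 -0.05] | shift [-19.9  -0.2  -0.1] twist 0.006
```

View pics/c1.png

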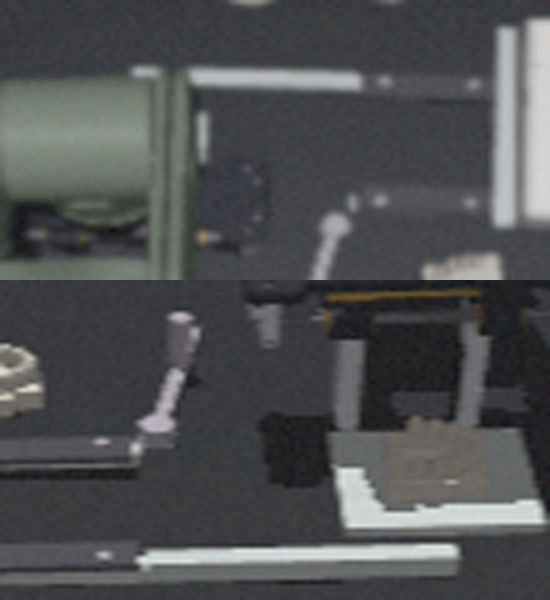

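The lower half (scene) shows the plate now nearly square at (340–545, 430–530), with the cast in place, two fingers behind it and a gap left to the fence. I keep pushing.

```bash
python3 -m pendant '[[0.53,-1.5,0,0,0],[0.53,-3.5,0,0,0],[0.53,-6,0,0,0],[0.53,-8.5,0,0,0.003],[0.53,-11,0,0,0.006],[0.53,-13.5,0,0,0.006],[0.53,-16,0,0,0.006],[0.53,-18.5,0,0,0.006],[0.53,-20,0,0,0.006],[0.53,-21,0,0,0.006]]'; python3 -c "
from h import *
rel(570,113,25,89.5)"
python3 -m pendant '[[0.53,-0.4,0,0,0],[0.53,-0.8,0,0,0],[0.53,-1.2,0,0,0],[0.53,-1.6,0,0,0],[0.53,-2,0,0,0],[0.53,-2.3,0,0,0],[0.53,-2.6,0,0,0],[0.53,-2.8,0,0,0],[0.53,-3,0,0,0],[0.53,-3,0,0,0]]'; python3 -c "
from h import *
rel(570,113,25,89.5)"
```

```text
time: 5.2
position: [0.5657, 0.1131, 0.0249]
ee_rot: [-0.0, 0.004, 1.0, -0.0]
force: [-3.0, 1.3, 1.9]
gripper_width: 0.0493
grip_force: 1.5
t 5.2 pos [565.7 113.1  24.9] ty 89.5 q6 -1.51 F [-3.   1.3  1.9] M [0.01 0.5  0.03] | shift [-4.3 -0.1 -0.1] twist -0.0
time: 6.45
position: [0.5687, 0.1131, 0.0249]
ee_rot: [0.0, 0.004, 1.0, 0.0]
force: [-2.6, 0.6, 1.5]
gripper_width: 0.0495
grip_force: 1.4
t 6.45 pos [568.7 113.1  24.9] ty 89.5 q6 -1.51 F [-2.6  0.6  1.5] M [0.09 0.52 0.03] | shift [-1.3 -0.1 -0.1] twist -0.0
```

```bash
python3 -m pendant '[[0.53,-0.3,0,0,0],[0.53,-0.6,0,0,0],[0.53,-0.9,0,0,0],[0.53,-1.2,0,0,0],[0.53,-1.4,0,0,0],[0.53,-1.6,0,0,0],[0.53,-1.8,0,0,0],[0.53,-2,0,0,0],[0.53,-2,0,0,0],[0.53,-2,0,0,0]]'; python3 -c "
from h import *
rel(570,113,25,89.5)"
```

```text
time: 7.7
position: [0.569, 0.1132, 0.0246]
ee_rot: [-0.002, 0.004, 1.0, -0.0]
force: [-6.7, -0.1, 5.3]
gripper_width: 0.0497
grip_force: 3.5
t 7.7 pos [569.  113.2  24.6] ty 89.5 q6 -1.51 F [-6.7 -0.1  5.3] M [0.09 1.31 0.01] | shift [-1.  -0.2 -0.4] twist 0.0
```

```bash
python3 -m pendant '[[0.53,6,0,0,0],[0.53,16,0,-5,0],[0.53,16,0,-45,0],[0.53,10,10,-75,0.18],[0.53,0,25,-75,0.36],[0.53,-10,38,-75,0.54],[0.53,-20,50,-75,0.72],[0.53,-30,60,-75,0.9],[0.53,-40,72,-75,1.08],[0.53,-51,72,-75,1.26]]'
python3 - <<'E'
from h import *
rel(620,185,100,-0.5)
im=vision.read_camera("top")[:,:,::-1]; im2=vision.read_camera("scene")[:,:,::-1]
cv2.imwrite("pics/t2.png",im);cv2.imwrite("pics/s2.png",im2)
cv2.imwrite("pics/c2.png",np.vstack([cv2.resize(im[125:195,250:360],None,fx=6,fy=4,interpolation=2),cv2.resize(im2[205:275,300:410],None,fx=6,fy=4,interpolation=2)]))
E
```

```text
time: 8.95
position: [0.6229, 0.1856, 0.1005]
ee_rot: [0.001, 0.595, 0.804, 0.001]
force: [-0.2, -0.3, 0.0]
gripper_width: 0.0499
grip_force: 0.0
t 8.95 pos [622.9 185.6 100.5] ty 17.03 q6 -0.14 F [-0.2 -0.3  0. ] M [-0.03  0.03  0.04] | shift [ 0.3 -3.   0.5] twist 0.306
```

View pics/c2.png

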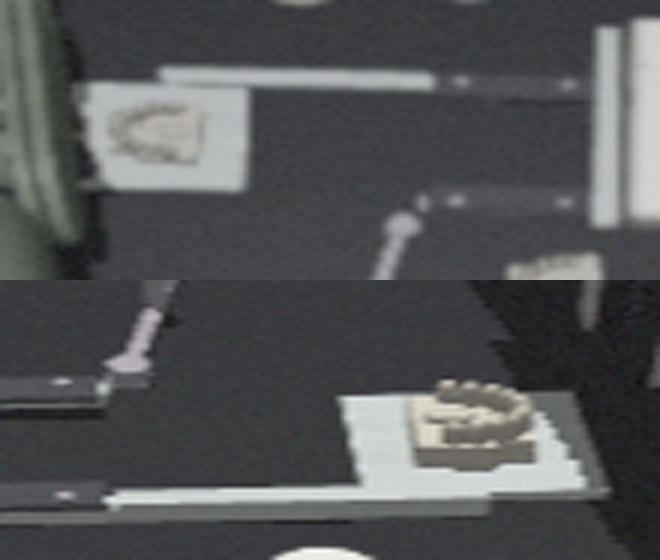

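The plate is flush with the fence. In the top crop it spans u 85–248 and v 83–190, and the cast has not shifted. Next I find the rear edge, then descend behind it.

Run:
```python
from h import *
print(ray("top",np.array([[248,88],[246,190],[90,85]])/[6,4]+[249.6,124.6],.01)*1e3)
print(ray("scene",np.array([[576,394],[610,490],[340,397],[362,486]])/[6,4]+[0,-70]+[299.6,204.6],.01)*1e3)
rel(621,184,25,-0.5)
```

```text
[[666.69737213  69.27702621  10.        ]
 [578.44428285  68.52606297  10.        ]
 [668.20275172 158.95840506  10.        ]]
[[585.50561329 172.77935036  10.        ]
 [672.36894713 170.8605509   10.        ]
 [582.47006648  71.18410997  10.        ]
 [663.18803048  70.9228144   10.        ]]
t 9.05 pos [623.6 184.8 100.6] ty 17.32 q6 -0.15 F [-1.  -0.5 -0.6] M [-0.05  0.03 -0.05] | shift [ 0.  -3.  75.6] twist 0.311
```

```bash
python3 -m pendant '[[0.53,4,0,0,0.15],[0.53,8,0,0,0.311],[0.53,8,0,15,0.311],[0.53,8,0,32,0.311],[0.53,8,0,48,0.311],[0.53,8,0,60,0.311],[0.53,8,0,69,0.311],[0.53,8,0,74,0.311],[0.53,8,0,75.5,0.311],[0.53,8,0,75.5,0.311]]'; python3 -c "
from h import *
rel(621,179,25,-0.5)"
```

```text
time: 10.3
position: [0.6203, 0.1924, 0.0248]
ee_rot: [0.0, 0.71, 0.704, 0.0]
force: [-1.0, 0.5, -0.3]
gripper_width: 0.0499
grip_force: 0.0
t 10.3 pos [620.3 192.4  24.8] ty -0.51 q6 0.18 F [-1.   0.5 -0.3] M [-0.12  0.07 -0.03] | shift [-13.4   0.8  -0.2] twist -0.0
```

```bash
python3 -m pendant '[[0.53,-4,0,0,0],[0.53,-8,0,0,0],[0.53,-11,0,0,0],[0.53,-13,0,0,0],[0.53,-15,0,0,0],[0.53,-18,0.1,0,0],[0.53,-22,0.2,0,0],[0.53,-26,0.3,0,0],[0.53,-30,0.4,0,0],[0.53,-34,0.5,0,0]]'; python3 -c "
from h import *
rel(621,95,25,-0.5)"
python3 -m pendant '[[0.53,-4,0.1,0,0],[0.53,-8,0.1,0,0],[0.53,-12,0.2,0,0],[0.53,-16,0.3,0,0],[0.53,-21,0.4,0,0],[0.53,-26,0.5,0,0],[0.53,-31,0.6,0,0],[0.53,-36,0.7,0,0],[0.53,-40,0.8,0,0],[0.53,-43,0.9,0,0]]'; python3 -c "
from h import *
rel(621,95,25,-0.5)"
```

```text
time: 11.55
position: [0.6199, 0.1581, 0.0245]
ee_rot: [-0.0, 0.71, 0.704, -0.0]
force: [-1.3, 3.3, 2.6]
gripper_width: 0.0496
grip_force: 1.9
t 11.55 pos [619.9 158.1  24.5] ty -0.53 q6 0.12 F [-1.3  3.3  2.6] M [ 0.62  0.39 -0.13] | shift [-63.1   1.6  -0.5] twist -0.0
time: 12.8
position: [0.6203, 0.1151, 0.0242]
ee_rot: [-0.0, 0.71, 0.704, -0.0]
force: [-2.3, 4.0, 2.5]
gripper_width: 0.0495
grip_force: 2.0
t 12.8 pos [620.3 115.1  24.2] ty -0.52 q6 0.06 F [-2.3  4.   2.5] M [ 0.72  0.65 -0.13] | shift [-20.    0.9  -0.8] twist -0.0
```

```bash
python3 -m pendant '[[0.53,-3,0,-0.3,0],[0.53,-6,0,-0.5,0],[0.53,-9,0.1,-0.5,0],[0.53,-12,0.1,-0.5,0],[0.53,-15,0.1,-0.5,0],[0.53,-18,0.2,-0.5,0],[0.53,-21,0.2,-0.5,0],[0.53,-24,0.2,-0.5,0],[0.53,-26,0.2,-0.5,0],[0.53,-27,0.2,-0.5,0]]'
python3 - <<'E'
from h import *
rel(620.5,60,25,-0.5)
im2=vision.read_camera("scene")[:,:,::-1]
cv2.imwrite("pics/c3.png",cv2.resize(im2[205:275,260:400],None,fx=5.5,fy=5.5,interpolation=2))
E
```

```text
time: 14.05
position: [0.6206, 0.0882, 0.0249]
ee_rot: [-0.0, 0.71, 0.704, -0.0]
force: [-0.6, 2.1, -0.5]
gripper_width: 0.05
grip_force: 0.9
t 14.05 pos [620.6  88.2  24.9] ty -0.52 q6 0.01 F [-0.6  2.1 -0.5] M [ 0.3   0.25 -0.06] | shift [-28.2   0.2  -0.1] twist -0.0
```

View pics/c3.png

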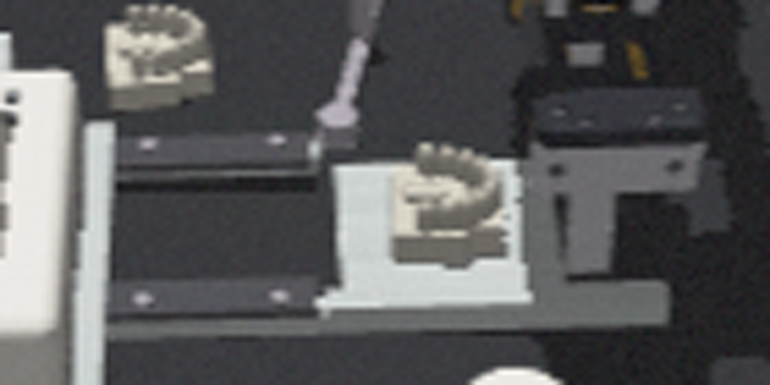

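The plate is flush to the fence, its front edge (u≈335) just outside the mouth (u≈320) and inside the robot-side wall at (315,155). I enter slowly.

```bash
python3 -m pendant '[[0.53,-1.5,0.1,0,0],[0.53,-3,0.1,0,0],[0.53,-4.5,0.2,0,0],[0.53,-6,0.2,0,0],[0.53,-8,0.3,0,0],[0.53,-10,0.3,0,0],[0.53,-12,0.3,0,0],[0.53,-14,0.3,0,0],[0.53,-16,0.3,0,0],[0.53,-18,0.3,0,0]]'; python3 -c "
from h import *
rel(620.5,0,25,-0.5)"
```

```text
time: 15.35
position: [0.6207, 0.0702, 0.0249]
ee_rot: [-0.0, 0.71, 0.704, -0.0]
force: [-1.2, 2.7, -0.2]
gripper_width: 0.0499
grip_force: 1.2
t 15.35 pos [620.7  70.2  24.9] ty -0.52 q6 -0.02 F [-1.2  2.7 -0.2] M [ 0.4   0.31 -0.09] | shift [-70.2   0.5  -0.1] twist -0.0
```

Front is now in the slot, with only drag force. I continue to about 12 mm short of home.

```bash
python3 -m pendant '[[0.53,-3,0,0,0],[0.53,-6,0,0,0],[0.53,-10,0.1,0,0],[0.53,-14,0.1,0,0],[0.53,-18,0.1,0,0],[0.53,-22,0.1,0,0],[0.53,-26,0.1,0,0],[0.53,-30,0.1,0,0],[0.53,-34,0.1,0,0],[0.53,-37,0.1,0,0]]'; python3 -c "
from h import *
rel(620.5,0,25,-0.5)"
python3 -m pendant '[[0.53,-3,0,0,0],[0.53,-6,0,0,0],[0.53,-10,0,0,0],[0.53,-14,0,0,0],[0.53,-18,0,0,0],[0.53,-22,0,0,0],[0.53,-26,0,0,0],[0.53,-30,0,0,0],[0.53,-34,0,0,0],[0.53,-37,0,0,0]]'; python3 -c "
from h import *
rel(620.5,-17.5,25,-0.5)"
```

```text
time: 16.6
position: [0.6203, 0.0331, 0.0249]
ee_rot: [-0.0, 0.71, 0.704, -0.0]
force: [-2.8, 4.1, 0.9]
gripper_width: 0.0499
grip_force: 2.0
t 16.6 pos [620.3  33.1  24.9] ty -0.52 q6 -0.08 F [-2.8  4.1  0.9] M [ 0.72  0.61 -0.18] | shift [-33.1   0.5  -0.2] twist -0.0
time: 17.85
position: [0.6207, -0.0043, 0.0251]
ee_rot: [0.001, 0.71, 0.704, 0.0]
force: [-1.8, 1.9, -1.3]
gripper_width: 0.0501
grip_force: 0.9
t 17.85 pos [620.7  -4.3  25.1] ty -0.52 q6 -0.14 F [-1.8  1.9 -1.3] M [ 0.27  0.19 -0.07] | shift [-13.2  -0.    0.1] twist -0.0
```

```bash
python3 -m pendant '[[0.53,-1.5,0,0,0],[0.53,-3,0,0,0],[0.53,-4.5,0,0,0],[0.53,-6,0,0,0],[0.53,-7,0,0,0],[0.53,-8,0,0,0],[0.53,-8.7,0,0,0],[0.53,-9.4,0,0,0],[0.53,-9.8,0,0,0],[0.53,-10,0,0,0]]'; python3 -c "
from h import *
rel(620.5,-17.5,25,-0.5)"
python3 -m pendant '[[0.53,-0.3,0,0,0],[0.53,-0.6,0,0,0],[0.53,-0.9,0,0,0],[0.53,-1.2,0,0,0],[0.53,-1.4,0,0,0],[0.53,-1.6,0,0,0],[0.53,-1.8,0,0,0],[0.53,-2,0,0,0],[0.53,-2,0,0,0],[0.53,-2,0,0,0]]'; python3 -c "
from h import *
rel(620.5,-17.5,25,-0.5)"
```

```text
time: 19.1
position: [0.6201, -0.0136, 0.0251]
ee_rot: [-0.0, 0.71, 0.704, 0.0]
force: [-1.8, 3.2, 2.0]
gripper_width: 0.05
grip_force: 1.7
t 19.1 pos [620.1 -13.6  25.1] ty -0.52 q6 -0.15 F [-1.8  3.2  2. ] M [ 0.62  0.38 -0.09] | shift [-3.9  0.4  0.1] twist -0.0
time: 20.35
position: [0.6201, -0.0157, 0.025]
ee_rot: [0.0, 0.71, 0.704, 0.0]
force: [-1.9, 4.3, 3.5]
gripper_width: 0.0499
grip_force: 1.9
t 20.35 pos [620.1 -15.7  25. ] ty -0.51 q6 -0.16 F [-1.9  4.3  3.5] M [ 0.67  0.35 -0.08] | shift [-1.8  0.4 -0. ] twist -0.0
```

```bash
python3 -m pendant '[[0.53,-0.3,0,0,0],[0.53,-0.6,0,0,0],[0.53,-0.9,0,0,0],[0.53,-1.1,0,0,0],[0.53,-1.3,0,0,0],[0.53,-1.4,0,0,0],[0.53,-1.5,0,0,0],[0.53,-1.5,0,0,0],[0.53,-1.5,0,0,0],[0.53,-1.5,0,0,0]]'; python3 -c "
from h import *
rel(620.5,-17.5,25,-0.5)"
```

```text
time: 21.6
position: [0.6201, -0.0161, 0.025]
ee_rot: [-0.001, 0.71, 0.704, 0.001]
force: [-0.1, 6.2, 4.3]
gripper_width: 0.0501
grip_force: 3.4
t 21.6 pos [620.1 -16.1  25. ] ty -0.53 q6 -0.16 F [-0.1  6.2  4.3] M [ 1.23  0.34 -0.21] | shift [-1.4  0.4  0. ] twist -0.001
```

```bash
python3 -m pendant '[[0.53,-0.3,0,0,0],[0.53,-0.6,0,0,0],[0.53,-0.9,0,0,0],[0.53,-1.2,0,0,0],[0.53,-1.5,0,0,0],[0.53,-1.8,0,0,0],[0.53,-2,0,0,0],[0.53,-2,0,0,0],[0.53,-2,0,0,0],[0.53,-2,0,0,0]]'
python3 - <<'E'
from h import *
rel(620.5,-17.5,25,-0.5)
im2=vision.read_camera("scene")[:,:,::-1]
cv2.imwrite("pics/c4.png",cv2.resize(im2[195:275,250:350],None,fx=6,fy=6,interpolation=2))
E
```

```text
time: 22.85
position: [0.6202, -0.0163, 0.025]
ee_rot: [-0.002, 0.711, 0.704, 0.002]
force: [0.9, 12.0, 4.1]
gripper_width: 0.0497
grip_force: 5.6
t 22.85 pos [620.2 -16.3  25. ] ty -0.56 q6 -0.16 F [ 0.9 12.   4.1] M [ 2.05  0.23 -0.24] | shift [-1.2  0.3  0. ] twist -0.001
```

View pics/c4.png

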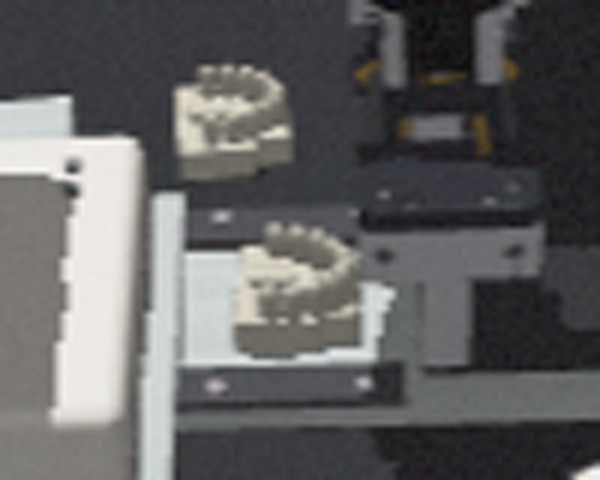

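The plate is home: its front meets the stop at (183,250–365), all under the lips, with 12 N and no further motion. Back off, lift, then to the latch post.

```bash
python3 -m pendant '[[0.53,3,0,0,0],[0.53,8,0,0,0],[0.53,14,0,-5,0],[0.53,18,0,-40,0],[0.53,18,-10,-80,0],[0.53,18,-50,-90,0],[0.53,18,-90,-90,0],[0.53,16,-120,-80,0],[0.53,15,-136,-70,0],[0.53,15,-136,-70,0]]'
python3 - <<'E'
from h import *
rel(484,-3,48,-0.5)
im=vision.read_camera("top")[:,:,::-1];im2=vision.read_camera("scene")[:,:,::-1]
cv2.imwrite("pics/c5.png",np.hstack([cv2.resize(im[135:215,285:365],None,fx=5,fy=5,interpolation=2),cv2.resize(im2[185:265,270:350],None,fx=5,fy=5,interpolation=2)]))
E
```

```text
time: 24.15
position: [0.4827, -0.0031, 0.0945]
ee_rot: [-0.0, 0.71, 0.704, -0.001]
force: [0.3, -0.1, 0.1]
gripper_width: 0.0499
grip_force: 0.0
t 24.15 pos [482.7  -3.1  94.5] ty -0.53 q6 -0.18 F [ 0.3 -0.1  0.1] M [-0.09  0.06 -0.01] | shift [ 0.2  1.3 46.5] twist -0.001
```

View pics/c5.png

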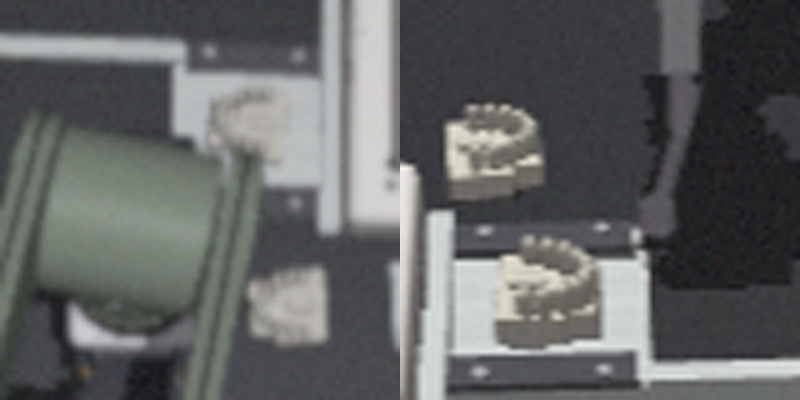

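The plate sits home in the slot, with its rear edge at (645,240–355) just out of the mouth and the cast undisturbed. Now down over the post, and grip lightly.

```bash
python3 -m pendant '[[0.53,0,1,12,0],[0.53,0,1,26,0],[0.53,0,1,38,0],[0.53,0,1,46,0],[0.53,0,1,46,0],[0.2,0,1,46,0],[0,0,1,46,0],[0,0,1,46,0],[0,0,1,46,0],[0,0,1,46,0]]' 8; python3 -c "
from h import *
rel(484,-3,48,-0.5); print(r.state()['gripper_width'])"
```

```text
time: 25.5
position: [0.4828, -0.0025, 0.0487]
ee_rot: [-0.002, 0.71, 0.704, -0.002]
force: [-4.9, 1.8, 4.5]
gripper_width: 0.0114
grip_force: 8.0
t 25.5 pos [482.8  -2.5  48.7] ty -0.5 q6 -0.18 F [-4.9  1.8  4.5] M [ 0.07  1.03 -0.02] | shift [-0.5  1.2  0.7] twist 0.0
0.011405873656690713
```

Run:
```python
from h import *
for a,b in((167.5,87.5),(87.5,7.5)):
    th=np.radians(np.linspace(a,b,11)); dx=68*(np.cos(th)-np.cos(th[0])); dy=68*(np.sin(th)-np.sin(th[0]))
    print(np.c_[dy+.009*dx,dx-.009*dy].round(1).tolist())
```

```text
[[0.0, 0.0], [9.1, 2.6], [17.8, 6.5], [25.8, 11.5], [33.1, 17.6], [39.5, 24.6], [44.8, 32.5], [48.9, 41.0], [51.9, 50.1], [53.5, 59.4], [53.8, 68.9]]
[[0.0, 0.0], [-1.0, 9.4], [-3.3, 18.6], [-6.8, 27.4], [-11.6, 35.7], [-17.4, 43.1], [-24.2, 49.7], [-31.9, 55.3], [-40.3, 59.8], [-49.2, 63.0], [-58.5, 65.0]]
```

```bash
python3 -m pendant '[[0,9,2,0,0],[0,17.8,5.8,0,0],[0,25.8,10.7,0,0],[0,33,16.8,0,0],[0,39.5,23.8,0,0],[0,44.8,31.6,0,0],[0,49,40.1,0,0],[0,52,49.2,0,0],[0,53.5,58.5,0,0],[0,53.8,68,0,0]]'; python3 -c "
from h import *
rel(552,50.5,48,-0.5); print(r.state()['gripper_width'])"
```

```text
time: 26.75
position: [0.5541, 0.0501, 0.0485]
ee_rot: [-0.0, 0.71, 0.704, -0.0]
force: [-2.1, 1.9, -2.3]
gripper_width: 0.0113
grip_force: 8.0
t 26.75 pos [554.1  50.1  48.5] ty -0.51 q6 -0.06 F [-2.1  1.9 -2.3] M [ 0.15  0.41 -0.09] | shift [ 0.4 -2.2  0.5] twist -0.0
0.011281427319081844
```

```bash
python3 -m pendant '[[0,-1,9,0,0],[0,-3.3,17.8,0,0],[0,-6.8,26.2,0,0],[0,-11.6,34.2,0,0],[0,-17.4,41.4,0,0],[0,-24.2,47.8,0,0],[0,-31.9,53.2,0,0],[0,-40.3,57.6,0,0],[0,-49,60.8,0,0],[0,-56,62.5,0,0]]'; python3 -c "
from h import *
rel(617,-18,48,-0.5); print(r.state()['gripper_width'])"
```

```text
time: 28.0
position: [0.6157, -0.007, 0.049]
ee_rot: [-0.0, 0.71, 0.704, -0.0]
force: [-2.4, 2.5, -1.9]
gripper_width: 0.0122
grip_force: 8.0
t 28.0 pos [615.7  -7.   49. ] ty -0.53 q6 -0.14 F [-2.4  2.5 -1.9] M [ 0.25  0.47 -0.11] | shift [-11.    1.4   1. ] twist -0.001
0.012197216908282186
```

```bash
python3 -m pendant '[[0,-1.5,0.2,0,0],[0,-3,0.4,0,0],[0,-4.5,0.6,0,0],[0,-6,0.8,0,0],[0,-7.5,0.9,0,0],[0,-8.5,1,0,0],[0,-9.5,1,0,0],[0,-10.3,1,0,0],[0,-11,1,0,0],[0,-11,1,0,0]]'; python3 -c "
from h import *
rel(617,-18,48,-0.5)"
python3 -m pendant '[[0,-0.4,0,0,0],[0,-0.8,0,0,0],[0,-1.2,0,0,0],[0,-1.5,0,0,0],[0,-1.8,0,0,0],[0,-2,0,0,0],[0,-2,0,0,0],[0,-2,0,0,0],[0,-2,0,0,0],[0,-2,0,0,0]]'; python3 -c "
from h import *
rel(617,-18,48,-0.5)"
```

```text
time: 29.25
position: [0.6166, -0.0175, 0.049]
ee_rot: [0.0, 0.71, 0.704, -0.0]
force: [-2.2, 2.2, -1.0]
gripper_width: 0.0118
grip_force: 8.0
t 29.25 pos [616.6 -17.5  49. ] ty -0.52 q6 -0.16 F [-2.2  2.2 -1. ] M [ 0.21  0.5  -0.08] | shift [-0.5  0.5  1. ] twist -0.0
time: 30.5
position: [0.6165, -0.019, 0.049]
ee_rot: [-0.0, 0.71, 0.704, 0.0]
force: [-2.5, 4.1, -0.0]
gripper_width: 0.0114
grip_force: 8.0
t 30.5 pos [616.5 -19.   49. ] ty -0.51 q6 -0.16 F [-2.5  4.1 -0. ] M [ 0.75  0.53 -0.1 ] | shift [1.  0.5 1. ] twist -0.0
```

```bash
python3 -m pendant '[[0,-0.4,0,0,0],[0,-0.8,0,0,0],[0,-1.2,0,0,0],[0,-1.5,0,0,0],[0,-1.8,0,0,0],[0,-2,0,0,0],[0,-2,0,0,0],[0,-2,0,0,0],[0,-2,0,0,0],[0,-2,0,0,0]]'; python3 -c "
from h import *
rel(617,-18,48,-0.5)"
```

```text
time: 31.75
position: [0.6166, -0.0192, 0.049]
ee_rot: [-0.001, 0.71, 0.704, 0.001]
force: [-3.2, 8.8, -0.3]
gripper_width: 0.0114
grip_force: 8.0
t 31.75 pos [616.6 -19.2  49. ] ty -0.51 q6 -0.17 F [-3.2  8.8 -0.3] M [ 1.57  0.51 -0.07] | shift [1.2 0.4 1. ] twist -0.0
```

```bash
python3 -m pendant '[[0,1,0,0,0],[0,2,0,0,0],[0,2.5,0,0,0],[0.35,2.5,0,0,0],[0.35,2.5,0,0,0],[0.35,2.5,0,0,0],[0.35,2.5,0,-20,0],[0.35,2.5,0,-60,0],[0.35,40,-60,-100,0],[0.35,90,-110,-100,0]]'; python3 -m pendant '[[0.35,60,-40,0,0],[0.35,120,-80,0,0],[0.35,170,-120,0,0],[0.35,220,-120,0,0],[0.35,220,-120,0,0],[0.35,220,-120,0,0],[0.35,220,-120,0,0],[0.35,220,-120,0,0],[0.35,220,-120,0,0],[0.35,220,-120,0,0]]'
python3 - <<'E'
from h import *
im=vision.read_camera("top")[:,:,::-1];im2=vision.read_camera("scene")[:,:,::-1]
cv2.imwrite("pics/c6.png",np.hstack([cv2.resize(im[135:215,285:365],None,fx=5,fy=5,interpolation=2),cv2.resize(im2[190:270,260:340],None,fx=5,fy=5,interpolation=2)]))
E
```

```text
time: 33.0
position: [0.5275, 0.0525, 0.1509]
ee_rot: [0.003, 0.711, 0.703, 0.003]
force: [0.3, 1.3, -0.1]
gripper_width: 0.0329
grip_force: 0.0
time: 34.25
position: [0.4075, 0.2734, 0.1462]
ee_rot: [-0.0, 0.711, 0.704, -0.0]
force: [-0.2, 0.2, -0.3]
gripper_width: 0.0329
grip_force: 0.0
```

View pics/c6.png

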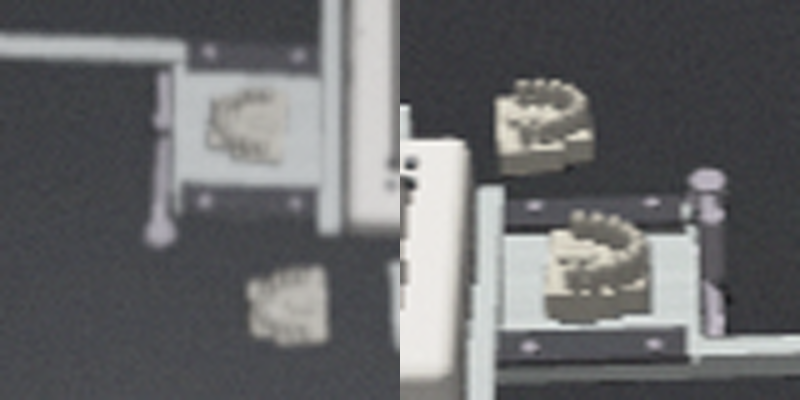

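The bar lies across the mouth from the pivot (158,232) to its tip (163,75) in the top crop, with the plate behind it. I compute its angle.

Run:
```python
from h import *
T=lambda p,z: ray("top",np.array(p)/5+[284.6,134.6],z)*1e3
S=lambda p,z: ray("scene",np.array(p)/5+[259.6-80,189.6],z)*1e3
print(T([[159,232]],.013),T([[163,75],[158,185]],.012)); print(S([[709,181]],.052),S([[714,330]],.012))
im=vision.read_camera("top").astype(int)[135:215,285:365]; 
d=im[...,0]-im[...,1]; print(d[12:50,28:40].max(1).tolist())
ys,xs=np.where((d>4)&(im.sum(2)>250)); k=(xs>26)&(xs<40)&(ys>12)&(ys<52); 
for y in range(14,52,3):
    q=xs[k&(ys==y)]; print(y,q.tolist())
```

```text
[[548.65775325 -18.80783249  13.        ]] [[656.96525917 -20.16526455  12.        ]
 [580.92920213 -17.73428467  12.        ]]
[[593.66113739 -19.32600922  52.        ]] [[658.29602054 -20.57191211  12.        ]]
[2, 0, 2, 3, 2, 3, 4, 3, 4, 4, 3, 5, 4, 4, 2, 4, 2, 3, 4, 4, 4, 3, 5, 5, 4, 2, 3, 2, 2, 3, 4, 4, 4, 4, 4, 4, 4, 3]
14 []
17 []
20 []
23 [32]
26 []
29 []
32 []
35 [31]
38 []
41 []
44 []
47 []
50 []
```

The bar lies at -0.7°, in line with the dock's x axis (about -0.5°), so the latch is closed. Handing in.

```bash
python3 -c "
from cell import r
print(r.hand_in())"
```

```text
the job is handed in; nothing more can be done
None
```

The plate was pushed in along the fence until it stopped at the end stop (12 N) with the cast riding undisturbed, the latch was then swung shut against its stop, and the job was handed in at about 34 s of the 72 s allowed; no verdict was returned.

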